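Lock the shaker base, find its loose bolt and hold the cap open

ROBOT

A 6-joint arm with a two-finger parallel gripper is mounted at the origin on a cart in front of the work surface, level with it; the furniture and walls round the work are solid. World frame = base frame: x ahead of the robot, y to its left, z up, the work surface at z = 0. Lengths are in m, angles in rad, forces in N, time in s.
With the tool pointing down it reaches from about 0.35 to 0.975 m from the base axis. Payload 4.9 kg.
Tool frame: the origin (TCP) lies on the front face of the gripper's body, between the roots of the fingers; the fingertips stand ctrl.tip_extent ahead of it and the grasp point (between the pads) lies 54 mm ahead of it (ctrl.tip_extent is the distance from the TCP to the fingertips, in m); z points along the fingers, y is the line along which they close (so a half turn about z gives the same grasp; the last joint's range is limited). The gripper opens to 85 mm and grips with 20 to 120 N. Pads are 22 mm wide; open, the fingers measure 114 mm over their backs; the gripper's body (76 mm by 85 mm) begins 54 mm behind the grasp point. The pads swing forward as they close: fully open they stand 13 mm farther back than shut.
Start: joints at [-1.329, 0.053, 1.613, -0, 1.476, -0.119], TCP at [0.221, -0.585, 0.304] pointing down, gripper open.
Joint ranges: [-3.01, 3.01], [-1.01, 2.22], [0.06, 2.58], [-1.02, 4.17], [0.09, 2.62], [-3.14, 3.14]. Speed limits (rad/s): [2.57, 2.57, 3.14, 3.14, 3.14, 3.14].

INTERFACE

Orientations are given as a rotation vector (axis times angle).
In Python, from station import ctrl gives the robot as it stands.
- The arm moves only by the tool apply_moves, never from a script. Its argument "rows" is one flat list of numbers, 6 for each row, row after row: the shift along the tool's x, y, z normalised to -1 to 1, where 1 is 0.6 m, then the turn, a rotation vector about the tool's x, y, z normalised to -1 to 1, where 1 is 90 degrees. A call has 1 to 20 rows; each row is the pose to reach, as a shift and turn from the pose commanded when the call began, along the tool's axes at that moment; what a row does not reach only later rows make up. A row lasts 1/10 s, in which the tool goes at most 50 mm and 8.59 degrees, less where a joint would pass 70% of its speed; a pose out of reach is approached as far as the arm can. A call with a number of a shift or a turn outside -1 to 1 is refused whole. A call with a gripper value outside its range is refused whole. "grip" is the opening, from 0 (shut) to 1 (fully open), set as the call begins (left out, the last holds). The fingers move at their own pace and stop on an object; "grip_force" is the grip in N (left out, the last holds). Time passes only in rows, so rows that repeat a pose let the fingers close. It gives the time, the measured TCP pose, the force, the opening and the grip force at its end, in the units of the state.
- ctrl.get_obs(): the state, without advancing time (a new reading comes with each control period).
- ctrl.get_image(name): name is "scene" or "top"; returns (picture, depth): 480x640x3 uint8, blue, green, red; 480x640 float32, m along the optical axis (not along the pixel's ray), 0 where there is no reading.
- ctrl.camera_model(name): a dict with "mtx" (3x3 intrinsics, pixels), "R" (3x3) and "t" (3): a world point X has camera coordinates R X + t. Camera axes: x right, y down, z forward; pixel columns grow to the right and rows downward; lengths in m; the calibration is good to about 2 mm. A picture is of the moment at which its call begins. camera_model takes no time and is no camera call.
- ctrl.finish_job(): hands the job in; it is judged then, once.
The state is a dict: "t": time; "q": joint angles; "dq": joint speeds; "effort": joint torques, N m; "tool_pos": TCP position; "tool_rot": TCP orientation; "contact_force": force on the tool from outside, world axes, zero at the start; "wrist_torque": the same for the moment, N m; "opening": finger opening in m; "grip_force": force on a finger pad.
Only numpy, scipy, OpenCV 4.12 (cv2) and the standard library are available. Lean on these libraries where they do the work, as an engineer would, in place of code of your own. Each camera call takes 0.05 s, during which the arm holds its last target. There are 200 camera calls.

TASK

First push the red lock pin fully home in the brass sleeve of the shaker base, so that the shaker is locked. Then press down on the bolt heads to find the one loose bolt, which sinks when pushed, and lift the orange cap of that bolt at least 45 degrees, finishing while still holding it open for a colleague. Leave the caps of the tight bolts shut and do not disturb the other things on the worktop.

Things in the scene. Friction and masses are not known exactly. Their poses are not given: they have to be found in the camera images.
- shaker_base: Fixed 10 mm aluminium base plate of a shaker; origin on the worktop under the bolt row. y axis along the row (to the robot's left at yaw 0), x away from the robot. At x = 0: bolts 1, 2, 3 at y = +135, +40, -55 mm, lock sleeve at y = -145 mm. A white drive housing 50 mm high stands at x = 52 to 98 mm, y = -85 to 165 mm.
- sleeve_mouth (a point): Centre of the mouth of the lock sleeve, a square brass block 36x36 mm whose flat top is 60 mm above the worktop. Round hole 13.5 mm wide, 44 mm deep, straight down, with a 2 mm chamfer. Site axes as the base's.
- pin_stand: Fixed grey parking stand in which the lock pin stands loosely at the start (it may lean a few degrees): block 50x50x45 mm, foot 70x70x6 mm, 15 mm hole in the top; origin under its centre on the worktop.
- pin_grip (a point): Lock pin: red round handle 17 mm wide, 36 mm long; below it a red flange 26 mm wide, 6 mm thick; then a 12 mm steel shank 40 mm long with tapered tip. About 80 g. This point is the handle's centre: 24 mm above the flange's underside, 64 mm above the tip; z axis up along the pin. Fully home, the flange lies on the sleeve's top and this point is 24 mm above the sleeve mouth.
- bolt_top_1 (a point): Centre of the top of the left bolt's round steel head, 20 mm wide, facing up, 79 mm above the worktop when not sunk; it pokes up 14 mm through the window of its cap.
- bolt_1 (a joint): How far the left bolt has sunk (m, down); 0 at the start. A tight bolt gives less than 3 mm under a firm push; the loose one slides down up to 8 mm against about 2 N of friction and stays down (head then 6 mm out of the cap). Which is loose changes and cannot be seen.
- cap_nose_1 (a point): Grip point of the left bolt's orange cap, a rigid plate 40 mm wide (base y), 68 long (base x), 12 thick, round window 26. Point at mid width and thickness, 12 mm from the near free edge, 59 mm above the worktop when shut. Pinch it here across the 40 mm: the pedestal below is only 34 wide, 55 mm free between caps. Hinge axis along base y, 58 mm behind this point (base +x), level with it.
- cap_1 (a joint): Opening angle of the left cap (rad): 0 shut (lying flat), growing as the near edge rises and swings up and away from the robot; stop at 1.3. The cap (60 g) turns freely and falls shut when let go.
- bolt_top_2 (a point): Centre of the top of the middle bolt's round steel head, 20 mm wide, facing up, 79 mm above the worktop when not sunk; it pokes up 14 mm through the window of its cap.
- bolt_2 (a joint): How far the middle bolt has sunk (m, down); 0 at the start. A tight bolt gives less than 3 mm under a firm push; the loose one slides down up to 8 mm against about 2 N of friction and stays down (head then 6 mm out of the cap). Which is loose changes and cannot be seen.
- cap_nose_2 (a point): Grip point of the middle bolt's orange cap, a rigid plate 40 mm wide (base y), 68 long (base x), 12 thick, round window 26. Point at mid width and thickness, 12 mm from the near free edge, 59 mm above the worktop when shut. Pinch it here across the 40 mm: the pedestal below is only 34 wide, 55 mm free between caps. Hinge axis along base y, 58 mm behind this point (base +x), level with it.
- cap_2 (a joint): Opening angle of the middle cap (rad): 0 shut (lying flat), growing as the near edge rises and swings up and away from the robot; stop at 1.3. The cap (60 g) turns freely and falls shut when let go.
- bolt_top_3 (a point): Centre of the top of the right bolt's round steel head, 20 mm wide, facing up, 79 mm above the worktop when not sunk; it pokes up 14 mm through the window of its cap.
- bolt_3 (a joint): How far the right bolt has sunk (m, down); 0 at the start. A tight bolt gives less than 3 mm under a firm push; the loose one slides down up to 8 mm against about 2 N of friction and stays down (head then 6 mm out of the cap). Which is loose changes and cannot be seen.
- cap_nose_3 (a point): Grip point of the right bolt's orange cap, a rigid plate 40 mm wide (base y), 68 long (base x), 12 thick, round window 26. Point at mid width and thickness, 12 mm from the near free edge, 59 mm above the worktop when shut. Pinch it here across the 40 mm: the pedestal below is only 34 wide, 55 mm free between caps. Hinge axis along base y, 58 mm behind this point (base +x), level with it.
- cap_3 (a joint): Opening angle of the right cap (rad): 0 shut (lying flat), growing as the near edge rises and swings up and away from the robot; stop at 1.3. The cap (60 g) turns freely and falls shut when let go.
- beaker: Bystander, to be left alone: clear plastic beaker, 62 mm across, 70 mm tall; origin under its centre.
- timer: Bystander, to be left alone: white lab timer with three keys, 66x66x22 mm; origin under its centre.
- mouse: Bystander, to be left alone: black computer mouse, 102x62x35 mm; origin under its centre.
- tape_roll: Bystander, to be left alone: roll of white label tape lying flat, 66 mm across, 20 mm tall; origin under its centre.
- spanner: Bystander, to be left alone: steel open spanner lying flat, 123x24x5 mm; origin under its centre.

How it is judged:
On the way, in this order (a step that is already met when the one before it is completed fails the run):
1. the lock pin is fully home in the sleeve, before any bolt has been found (z of pin_grip in the frame of sleeve_mouth below 0.027 m and horizontal distance between pin_grip and sleeve_mouth below 0.004 m and angle between the z axis of pin_grip and the z axis of sleeve_mouth, either way round below 0.1 rad), for 0.2 s.
2. the loose bolt has been found by pressing: it has sunk more than 4 mm (value of joint any of bolt_1, bolt_2, bolt_3 above 0.004 m), for 0.1 s.
At the end, for the whole second after the job is handed in: The pin is still fully home (flange within 3 mm of the sleeve's top, upright); the cap of the bolt that sank (more than 4 mm) stands open by at least 0.72 rad with the fingers touching and carrying it; the other two caps are shut (under 0.15 rad). The program finishes holding the cap (all of step 1 and ((value of joint bolt_1 above 0.004 m and value of joint cap_1 above 0.72 rad and contact force between the fingers and cap_1 above 0.2 N) or (value of joint bolt_2 above 0.004 m and value of joint cap_2 above 0.72 rad and contact force between the fingers and cap_2 above 0.2 N) or (value of joint bolt_3 above 0.004 m and value of joint cap_3 above 0.72 rad and contact force between the fingers and cap_3 above 0.2 N)) and (value of joint bolt_1 above 0.004 m or value of joint cap_1 below 0.15 rad) and (value of joint bolt_2 above 0.004 m or value of joint cap_2 below 0.15 rad) and (value of joint bolt_3 above 0.004 m or value of joint cap_3 below 0.15 rad)); the arm keeps its last pose, push and grip.
It fails at once if the cap of a bolt that has not sunk is lifted ((value of joint cap_1 above 0.25 rad and value of joint bolt_1 below 0.003 m) or (value of joint cap_2 above 0.25 rad and value of joint bolt_2 below 0.003 m) or (value of joint cap_3 above 0.25 rad and value of joint bolt_3 below 0.003 m)).
It fails at once if a bystander (beaker, timer, mouse, tape roll, spanner) is moved by more than 3 cm (distance of any of beaker, timer, mouse, tape_roll, spanner from where it was at the start of the episode above 0.03 m).
It also fails if it takes over 64 s, if anything falls off the work surface, if the arm or the gripper's body presses on something with over 40 N, if the wrist force passes 120 N, or if a joint passes its speed limit or range.

## Working session

There is one attempt and no reset: what is moved stays moved. The work goes in short steps, Python scripts to look and compute and a tool call to move; the robot and the scene stay as the last step left them, time stands still between calls to the robot, and variables do not carry over. Pictures are saved under pics/ and viewed, at most 10 in all, crops included, and the job is handed in when it is done.

Besides the shell and the picture viewer there is one more tool, called after ">>>" as a command line: name --argument value ..., lists and objects as JSON in quotes. apply_moves: Moves the arm, as the interface text tells. Its arguments: {"type":"object","properties":{"rows":{"type":"array","items":{"type":"number"}},"grip":{"type":"number"},"grip_force":{"type":"number"}},"required":["rows"]}

```bash
ls; mkdir -p pics
cat > h.py <<'E'
from station import ctrl
import numpy as np, cv2
from scipy.spatial.transform import Rotation as Rn
def cloud(name,save=None):
    im,d=ctrl.get_image(name); c=ctrl.camera_model(name)
    if save: cv2.imwrite('pics/'+save,im)
    v,u=np.mgrid[:480,:640]
    P=np.stack([u,v,np.ones_like(u)],-1)@np.linalg.inv(c['mtx']).T*d[...,None]
    W=(P-c['t'])@c['R']; W[d==0]=np.nan
    return im,d,W
E
python3 - <<'E'
from h import *
o=ctrl.get_obs();print(o,ctrl.tip_extent)
for n in ('scene','top'):
    im,d,W=cloud(n,n+'0.png'); np.save(n+'0.npy',W); c=ctrl.camera_model(n); print(n,-c['R'].T@c['t'],c['R'][2])
E
```

```text
pics
{'t': 0.0, 'q': array([-1.32901229e+00,  5.33337108e-02,  1.61427183e+00, -1.57133128e-05,
        1.47596944e+00, -1.19016040e-01]), 'dq': array([ 2.68578640e-04, -9.84617329e-04, -9.59643996e-04,  8.83491693e-04,
        6.63264241e-05,  5.08280486e-04]), 'effort': array([-1.28321317e-04, -3.93681908e+01, -3.70176816e+01, -1.00142590e-04,
        7.06133345e-03,  1.39888400e-05]), 'tool_pos': array([ 0.22051579, -0.58431164,  0.30269045]), 'tool_rot': array([-3.08866491e+00, -5.63321884e-01,  2.15406136e-04]), 'contact_force': array([-0.29479182, -0.56741092,  0.63609737]), 'wrist_torque': array([-0.00146771,  0.0037882 ,  0.00570449]), 'grip_force': 0.0, 'opening': 0.08555832915659585} 0.0726
scene [-0.57792165 -0.92991191  1.06272805] [ 0.63735191  0.49934648 -0.58688639]
top [ 0.19986866 -0.10761303  1.74467624] [ 0.17873163  0.00346322 -0.98389177]
```

View pics/top0.png

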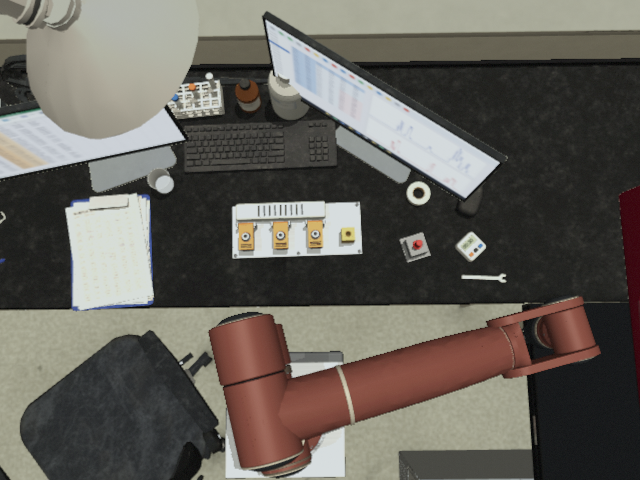

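View pics/scene0.png

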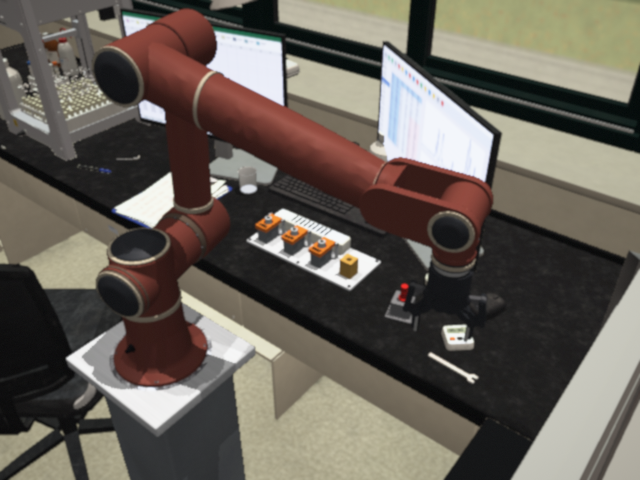

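The top view shows the caps near (246,237), (281,236) and (315,235), the sleeve at (348,235), and the red pin in its stand at (418,245). The timer, spanner and tape roll lie to the right of the stand.

Run:
```python
from h import *
np.set_printoptions(precision=4,suppress=True)
for n,roi in (('top',(190,275,225,500)),('scene',(190,330,240,430))):
    im=cv2.imread(f'pics/{n}0.png'); W=np.load(n+'0.npy'); hsv=cv2.cvtColor(im,cv2.COLOR_BGR2HSV)
    M=np.zeros((480,640),bool); M[roi[0]:roi[1],roi[2]:roi[3]]=1
    H,S,V=[hsv[...,i].astype(int) for i in range(3)]
    for nm,m in (('orange',(H>8)&(H<20)&(S>150)&(V>120)),('brass',(H>=19)&(H<32)&(S>90)&(V>80)),('red',((H<6)|(H>174))&(S>150)&(V>100))):
        k,l,st,ce=cv2.connectedComponentsWithStats((m&M).astype(np.uint8))
        for i in range(1,k):
            if st[i,4]<12: continue
            P=W[l==i]; P=P[~np.isnan(P[:,0])]; 
            zt=np.percentile(P[:,2],90); T=P[P[:,2]>zt-.006]
            print(n,nm,ce[i],st[i,4],'med',np.median(P,0),'top',zt,T.mean(0),'mid',(T.min(0)+T.max(0))/2,'size',np.ptp(T,axis=0))
    if n=='top':
        m=M.copy(); m[:,370:]=0
        m&=(W[...,2]>.004)&(W[...,2]<.016)&(S<60)&(V>120)
        P=W[m][:,:2]; r=cv2.minAreaRect((P*1000).astype(np.float32)); print('plate',r)
        m=M.copy(); m[:,370:]=0; m&=(abs(W[...,2]-.05)<.005)&(S<60)
        print('housing',cv2.minAreaRect((W[m][:,:2]*1000).astype(np.float32)))
        m=M.copy(); m[:,:395]=0;m[:,440:]=0; m&=(abs(W[...,2]-.045)<.006)
        print('stand',cv2.minAreaRect((W[m][:,:2]*1000).astype(np.float32)),np.median(W[m],0))
        print('table z',np.nanmedian(W[280:295,170:220,2]))
for n in('top','scene'):
    im=cv2.imread(f'pics/{n}0.png'); 
    c=im[195:270,225:440] if n=='top' else im[195:345,240:500]
    cv2.imwrite(f'pics/{n}c.png',cv2.resize(c,None,fx=3,fy=3,interpolation=cv2.INTER_CUBIC))
```

```text
top brass [280.2817 233.7341] 252 med [0.5005 0.0051 0.0632] top 0.06922330731964295 [0.493  0.0057 0.067 ] mid [0.49   0.0054 0.0686] size [0.0685 0.0388 0.0105]
top brass [314.8294 232.9325] 252 med [ 0.5012 -0.09    0.065 ] top 0.06972648652831129 [ 0.4965 -0.09    0.0673] mid [ 0.4918 -0.0903  0.0698] size [0.0677 0.0385 0.012 ]
top brass [245.2897 235.8294] 252 med [0.4939 0.1004 0.0648] top 0.06980480460732721 [0.4877 0.1011 0.0675] mid [0.4872 0.0992 0.071 ] size [0.07   0.0372 0.0144]
top brass [347.2975 234.038 ] 158 med [ 0.4944 -0.1789  0.059 ] top 0.06541936073337877 [ 0.4925 -0.1786  0.063 ] mid [ 0.4913 -0.179   0.0649] size [0.0341 0.031  0.0108]
top red [417.0213 244.1277] 47 med [ 0.4597 -0.3663  0.0783] top 0.09068663625613754 [ 0.4606 -0.3684  0.0883] mid [ 0.4609 -0.3695  0.0892] size [0.0148 0.011  0.0088]
plate ((518.7703247070312, -36.557861328125), (159.01217651367188, 365.9933166503906), 1.302337646484375)
housing ((520.4449462890625, 3.8736953735351562), (131.22781372070312, 248.51841735839844), 1.5439176559448242)
stand ((460.9196472167969, -369.66882324218
[... 613 characters left out ...]
 0.0437 0.0089]
scene orange [348.8873 260.662 ] 71 med [ 0.4893 -0.1783  0.0582] top 0.061063901985661896 [ 0.4889 -0.1814  0.0588] mid [ 0.4897 -0.1797  0.0607] size [0.0343 0.0363 0.011 ]
scene brass [348.7136 264.9612] 206 med [ 0.4825 -0.1845  0.0493] top 0.06090953803184673 [ 0.4921 -0.1779  0.0593] mid [ 0.4919 -0.1787  0.0599] size [0.0386 0.0406 0.0099]
scene red [404.3636 285.8864] 44 med [ 0.4638 -0.3642  0.0832] top 0.087188453515353 [ 0.4603 -0.3674  0.0857] mid [ 0.461  -0.368   0.0868] size [0.017  0.0164 0.0082]
scene red [401.36 298.48] 25 med [ 0.4555 -0.3642  0.0501] top 0.05346439898085433 [ 0.4548 -0.3649  0.0512] mid [ 0.4554 -0.3655  0.0516] size [0.0151 0.0185 0.0078]
```

View pics/scenec.png

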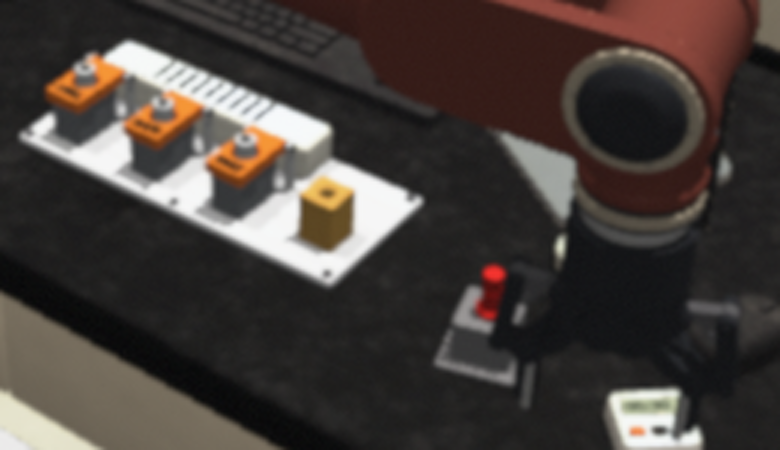

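The scene crop shows the caps, the brass sleeve and the red pin in its stand nearly upright, all clear of the gripper's fingers. The base sits at about (0.488, -0.0345) with yaw about 1.4°. The sleeve is at (0.4916, -0.179) and the pin at about (0.4607, -0.369). Heights and spacing match the given sizes.

```bash
cat >> h.py <<'E'
def go(p,yaw=0.025,pitch=0):
    o=ctrl.get_obs(); R0=Rn.from_rotvec(o['tool_rot'])
    T=Rn.from_euler('z',yaw)*Rn.from_euler('y',pitch)*Rn.from_rotvec([np.pi,0,0])
    s=R0.inv().apply(np.array(p)-o['tool_pos'])/.6
    r=(R0.inv()*T).as_rotvec()/(np.pi/2)
    print('t',round(o['t'],2),'pos',o['tool_pos'].round(4),'F',o['contact_force'].round(1),'open',round(o['opening'],4)); print('row',s.round(4),r.round(4))
E
python3 -c "
from h import *
go([.4607,-.369,.21])"
```

```text
t 0.1 pos [ 0.2205 -0.5843  0.3028] F [-0.1  0.2  0.6] open 0.0855
row [ 0.5012 -0.1942  0.1551] [-1.200e-03  1.000e-04  2.138e-01]
```

>>> apply_moves --rows '[0.5012,-0.1942,0.155,-0.0012,0,0.2138,0.5012,-0.1942,0.155,-0.0012,0,0.2138,0.5012,-0.1942,0.155,-0.0012,0,0.2138,0.5012,-0.1942,0.155,-0.0012,0,0.2138,0.5012,-0.1942,0.155,-0.0012,0,0.2138,0.5012,-0.1942,0.155,-0.0012,0,0.2138,0.5012,-0.1942,0.155,-0.0012,0,0.2138,0.5012,-0.1942,0.155,-0.0012,0,0.2138,0.5012,-0.1942,0.155,-0.0012,0,0.2138,0.5012,-0.1942,0.155,-0.0012,0,0.2138]' --grip 1

```text
t: 1.1
tool_pos: [0.4604, -0.3703, 0.2111]
tool_rot: [3.139, 0.038, 0.0]
contact_force: [0.8, -0.3, 0.3]
opening: 0.0853
grip_force: 0.0
```

```bash
python3 -c "
from h import *
go([.4607,-.369,.128])"
```

```text
t 1.1 pos [ 0.4604 -0.3703  0.2111] F [ 0.8 -0.3  0.3] open 0.0853
row [ 0.0006 -0.0024  0.1385] [ 0.0015 -0.0001 -0.0005]
```

>>> apply_moves --rows '[0.0006,-0.0024,0.06,0.0015,0,0,0.0006,-0.0024,0.1,0.0015,0,0,0.0006,-0.0024,0.13,0.0015,0,0,0.0006,-0.0024,0.1375,0.0015,0,0,0.0006,-0.0024,0.1375,0.0015,0,0,0.0006,-0.0024,0.1375,0.0015,0,0]'

```text
t: 1.7
tool_pos: [0.4614, -0.3694, 0.13]
tool_rot: [3.14, 0.038, 0.003]
contact_force: [-0.6, 0.4, 0.5]
opening: 0.0852
grip_force: 0.0
```

>>> apply_moves --rows '[0,0,0,0,0,0,0,0,0,0,0,0,0,0,0,0,0,0,0,0,0,0,0,0,0,0,0,0,0,0,0,0,0,0,0,0,0,0,0,0,0,0,0,0,0,0,0,0,0,0,0,0,0,0,0,0,0,0,0,0]' --grip 0 --grip_force 40

```text
t: 2.7
tool_pos: [0.4613, -0.3683, 0.1287]
tool_rot: [-3.141, -0.039, -0.001]
contact_force: [-0.1, 0.4, 2.8]
opening: 0.0154
grip_force: 39.2
```

>>> apply_moves --rows '[0,0,-0.03,0,0,0,0,0,-0.08,0,0,0,0,0,-0.14,0,0,0,0,0,-0.17,0,0,0,0,0,-0.17,0,0,0,0,0,-0.17,0,0,0]'

```text
t: 3.3
tool_pos: [0.4608, -0.3681, 0.2294]
tool_rot: [-3.14, -0.039, 0.001]
contact_force: [0.0, -0.5, -0.7]
opening: 0.0158
grip_force: 39.5
```

```bash
python3 -c "
from h import *
go([.4916,-.179,.225])"
```

```text
t 3.3 pos [ 0.4608 -0.3681  0.2294] F [ 0.  -0.5 -0.7] open 0.0158
row [ 0.0591 -0.3137  0.0076] [-0.0008  0.0003 -0.    ]
```

>>> apply_moves --rows '[0.0148,-0.08,0.002,0,0,0,0.0296,-0.157,0.004,0,0,0,0.045,-0.235,0.006,0,0,0,0.0591,-0.3,0.0076,0,0,0,0.0591,-0.3137,0.0076,0,0,0,0.0591,-0.3137,0.0076,0,0,0,0.0591,-0.3137,0.0076,0,0,0]'

```text
t: 4.0
tool_pos: [0.4914, -0.1798, 0.2247]
tool_rot: [-3.141, -0.039, 0.003]
contact_force: [0.9, -0.1, -0.9]
opening: 0.0159
grip_force: 39.6
```

Run:
```python
from h import *
np.set_printoptions(precision=4,suppress=True)
go([.4916,-.179,.205])
im,d,W=cloud('scene','s2.png'); np.save('s2.npy',W)
c=ctrl.camera_model('scene')
def px(p): q=c['mtx']@(c['R']@np.array(p)+c['t']); return q[:2]/q[2]
u=px([.4916,-.179,.10]); print(u)
x,y=int(u[0]),int(u[1]); x0,y0=x-50,y-50
cv2.imwrite('pics/s2c.png',cv2.resize(im[y0:y0+100,x0:x0+100],None,fx=6,fy=6,interpolation=cv2.INTER_CUBIC))
p=ctrl.get_obs()['tool_pos']
for dz in (-.0597,-.0837,-.1237): print(dz,px(p+[0,0,dz]),(px(p+[0,0,dz])-[x0,y0])*6)
```

```text
t 4.0 pos [ 0.4914 -0.1798  0.2247] F [ 0.9 -0.1 -0.9] open 0.0159
row [ 0.0004 -0.0013  0.0328] [-0.0005  0.001  -0.0002]
[349.4038 247.3651]
-0.0597 [350.4475 226.7825] [308.6851 178.6949]
-0.0837 [350.1984 234.5198] [307.1905 225.1189]
-0.1237 [349.7929 247.1164] [304.7572 300.6985]
```

View pics/s2c.png

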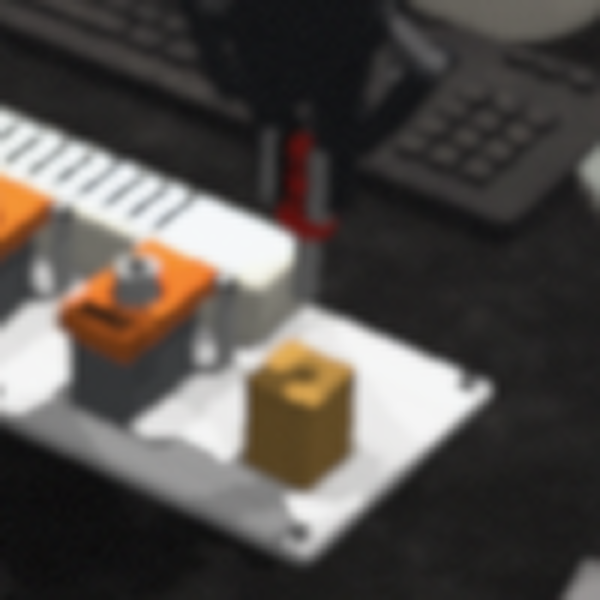

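The pin is held just above the sleeve: flange near crop (305,225), tip near (309,300), hole near (303,373). I'll measure the pin's lean and the hole from the depth.

Run:
```python
from h import *
np.set_printoptions(precision=4,suppress=True)
W=np.load('s2.npy'); im=cv2.imread('pics/s2.png')
p=ctrl.get_obs()['tool_pos']
m=(np.hypot(W[...,0]-p[0],W[...,1]-p[1])<.022)&(W[...,2]>.085)&(W[...,2]<.137)
c=ctrl.camera_model('scene')
def px(p): q=c['mtx']@(c['R']@np.array(p)+c['t']); return q[:2]/q[2]
for v in range(225,252):
    u=np.where(m[v])[0]
    if len(u):
        z=np.nanmean(W[v,u,2]); print(v,u.min(),u.max(),u.mean(),'exp',px([p[0],p[1],z])[0].round(2),W[v,u].mean(0), im[v,344:357].mean(-1).astype(int))
# sleeve top
n=(abs(W[...,2]-.06)<.003)&(abs(W[...,0]-.4916)<.03)&(abs(W[...,1]+.179)<.03)
P=W[n]; r=cv2.minAreaRect((P[:,:2]*1000).astype(np.float32)); print(r,P.mean(0),px([.4916,-.179,.06]))
g=im[252:272,338:360].min(-1); print(g)
```

```text
237 348 352 349.6666666666667 exp 350.12 [ 0.4906 -0.1795  0.1338] [246 245 238 202 124  78  71  64  51  39  35  35  36]
238 348 352 350.0 exp 350.09 [ 0.4914 -0.1801  0.1305] [246 246 241 208 126  84  80  72  54  38  33  33  33]
239 348 352 350.0 exp 350.07 [ 0.4892 -0.1817  0.1293] [246 244 238 200 122  84  82  74  57  39  32  32  34]
240 348 352 350.0 exp 350.04 [ 0.49   -0.1812  0.1254] [242 238 226 181 113  84  81  72  56  39  34  34  34]
241 348 352 350.0 exp 350.02 [ 0.4884 -0.1825  0.1238] [235 223 196 149  99  83  82  71  53  38  34  34  36]
242 348 352 350.0 exp 349.97 [ 0.4907 -0.181   0.1186] [219 191 158 120  91  83  81  70  51  39  36  36  37]
243 348 352 350.0 exp 349.95 [ 0.4892 -0.1822  0.1168] [187 156 130 106  88  83  81  71  53  41  40  38  37]
244 348 352 350.0 exp 349.9 [ 0.4909 -0.181   0.1121] [152 132 118 101  86  83  82  71  54  44  41  40  36]
245 348 351 349.5 exp 349.91 [ 0.4859 -0.1831  0.1127] [131 123 114  99  86  83  80  69  52  41  39  37  35]
246 348 351 349.5 exp 349.87 [ 0.4863 -0.1829  0.1092] [123 119 114 103  91  86  81  64  47  39  37  35  33]
[... 1420 characters left out ...]
4  50  57  58  48  41  38  38
   49 106 183 226]
 [228 184  97  39  33  34  33  33  34  33  34  36  40  41  40  38  36  39
   49 106 183 226]
 [227 181  96  40  34  34  34  35  33  34  34  34  35  36  37  37  37  37
   49 105 183 226]
 [222 171  89  37  33  35  34  33  34  34  34  34  34  36  38  36  37  38
   50 107 184 226]
 [215 158  81  37  34  34  34  33  33  34  34  35  35  37  38  37  36  39
   54 114 188 226]
 [212 153  78  37  33  33  33  35  32  34  34  35  36  36  37  37  37  38
   58 119 188 225]
 [209 149  76  36  35  33  34  32  33  34  35  34  35  37  38  37  37  38
   58 115 180 220]
 [197 134  67  36  34  33  34  34  34  34  33  34  34  37  38  38  37  38
   58 111 170 209]]
```

>>> apply_moves --rows '[-0.0005,-0.002,0.03,0,0,0,-0.0005,-0.002,0.06,0,0,0,-0.0005,-0.002,0.066,0,0,0,-0.0005,-0.002,0.072,0,0,0,-0.0005,-0.002,0.078,0,0,0,-0.0005,-0.002,0.082,0,0,0,-0.0005,-0.002,0.082,0,0,0]'

```text
t: 4.75
tool_pos: [0.4918, -0.1783, 0.177]
tool_rot: [-3.141, -0.039, -0.002]
contact_force: [0.3, 0.1, -1.1]
opening: 0.0158
grip_force: 39.6
```

```bash
python3 -c "
from h import *
go([.4911,-.1786,.155]);print(ctrl.get_obs()['wrist_torque'].round(3))"
```

```text
t 4.75 pos [ 0.4918 -0.1783  0.177 ] F [ 0.3  0.1 -1.1] open 0.0158
row [-0.0013  0.0005  0.0367] [-0.0001 -0.0006 -0.0001]
[-0.01  -0.064  0.059]
```

>>> apply_moves --rows '[0,0,0.008,0,0,0,0,0,0.016,0,0,0,0,0,0.024,0,0,0,0,0,0.03,0,0,0,0,0,0.036,0,0,0,0,0,0.036,0,0,0]'

```text
t: 5.35
tool_pos: [0.4917, -0.178, 0.1546]
tool_rot: [-3.141, -0.039, -0.001]
contact_force: [1.8, -0.6, -1.0]
opening: 0.0159
grip_force: 39.6
```

```bash
python3 -c "
from h import *
go([.4911,-.1786,.143]);print(ctrl.get_obs()['wrist_torque'].round(3))"
```

```text
t 5.35 pos [ 0.4917 -0.178   0.1546] F [ 1.8 -0.6 -1. ] open 0.0159
row [-0.0011  0.001   0.0194] [-0.0003 -0.0004 -0.    ]
[-0.073 -0.474 -0.014]
```

>>> apply_moves --rows '[0.0008,0.0004,0.006,0,0,0,0.0008,0.0004,0.012,0,0,0,0.0008,0.0004,0.016,0,0,0,0.0008,0.0004,0.02,0,0,0,0.0008,0.0004,0.0225,0,0,0,0.0008,0.0004,0.0225,0,0,0]'

```text
t: 5.95
tool_pos: [0.4924, -0.1783, 0.1436]
tool_rot: [-3.14, -0.04, 0.001]
contact_force: [-4.2, 2.9, 10.1]
opening: 0.0159
grip_force: 40.8
```

>>> apply_moves --rows '[0,0,0,0,0,0,0,0,0,0,0,0,0,0,0,0,0,0,0,0,0,0,0,0,0,0,0,0,0,0,0,0,0,0,0,0]' --grip 0.6

```text
t: 6.55
tool_pos: [0.492, -0.1782, 0.1415]
tool_rot: [-3.141, -0.039, -0.0]
contact_force: [0.2, -0.2, 0.6]
opening: 0.0514
grip_force: 0.0
```

>>> apply_moves --rows '[0,0,-0.04,0,0,0,0,0,-0.1,0,0,0,0,0,-0.16,0,0,0,0,0,-0.16,0,0,0,0,0,-0.16,0,0,0]'

```text
t: 7.05
tool_pos: [0.4925, -0.1786, 0.2388]
tool_rot: [3.141, 0.039, 0.004]
contact_force: [0.0, -0.6, -0.2]
opening: 0.051
grip_force: 0.0
```

Run:
```python
from h import *
np.set_printoptions(precision=4,suppress=True)
im,d,W=cloud('scene','s3.png')
hsv=cv2.cvtColor(im,cv2.COLOR_BGR2HSV); H,S,V=[hsv[...,i].astype(int) for i in range(3)]
m=((H<6)|(H>174))&(S>150)&(V>90); m[:200]=0;m[300:]=0;m[:,:320]=0;m[:,:]&=(np.arange(640)<380)
P=W[m]; print(P.min(0),P.max(0),len(P),np.median(P,0))
cv2.imwrite('pics/s3c.png',cv2.resize(im[190:290,240:400],None,fx=5,fy=5,interpolation=cv2.INTER_CUBIC))
go([.4845,.1005,.22])
for b,y in((1,.135),(2,.04),(3,-.055)): print(b,.488-.025*y,-.0342+y)
```

```text
[nan nan nan] [nan nan nan] 57 [nan nan nan]
t 7.1 pos [ 0.4918 -0.1782  0.2371] F [ 0.7  0.5 -0.8] open 0.0514
row [-0.0006 -0.4646  0.0289] [-0.0005  0.0002 -0.0001]
1 0.484625 0.1008
2 0.487 0.0058
3 0.489375 -0.0892
```

View pics/s3c.png

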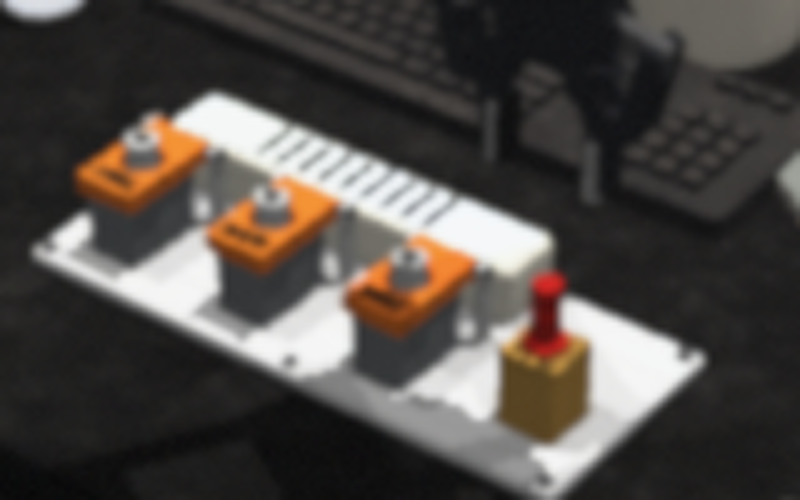

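The pin stands upright with its flange on the sleeve top (crop (545,345)), and all three caps are shut. Next I press bolt 3 with the fingers closed.

>>> apply_moves --rows '[-0.0038,-0.075,0.0,0,0,0,-0.0038,-0.149,0.0,0,0,0,-0.0038,-0.149,0.05,0,0,0,-0.0038,-0.149,0.087,0,0,0,-0.0038,-0.149,0.087,0,0,0,-0.0038,-0.149,0.087,0,0,0,-0.0038,-0.149,0.087,0,0,0]' --grip 0

```text
t: 7.8
tool_pos: [0.488, -0.0894, 0.1862]
tool_rot: [-3.141, -0.038, -0.002]
contact_force: [0.5, -0.8, 0.3]
opening: -0.0001
grip_force: 0.0
```

```bash
python3 -c "
from h import *
go([.4898,-.0883,.1516])"
```

```text
t 7.8 pos [ 0.488  -0.0894  0.1862] F [ 0.5 -0.8  0.3] open -0.0001
row [ 0.0029 -0.0017  0.0577] [-0.0001 -0.0008 -0.0003]
```

>>> apply_moves --rows '[0.002,-0.001,0.04,0,0,0,0.002,-0.001,0.054,0,0,0,0.002,-0.001,0.058,0,0,0,0.002,-0.001,0.062,0,0,0,0.002,-0.001,0.066,0,0,0,0.002,-0.001,0.069,0,0,0,0.002,-0.001,0.069,0,0,0,0.002,-0.001,0.069,0,0,0]'

```text
t: 8.6
tool_pos: [0.489, -0.0886, 0.1506]
tool_rot: [-3.14, -0.04, 0.006]
contact_force: [-20.8, 6.4, 35.0]
opening: -0.0001
grip_force: 17.2
```

Bolt 3 is tight (35 N at z 0.1506). Next is bolt 2.

>>> apply_moves --rows '[0,0,-0.03,0,0,0,0,0,-0.07,0,0,0,-0.001,-0.08,-0.07,0,0,0,0,-0.159,-0.07,0,0,0,0,-0.159,-0.07,0,0,0,0,-0.159,-0.07,0,0,0]'

```text
t: 9.2
tool_pos: [0.4867, 0.0077, 0.1871]
tool_rot: [3.141, 0.043, 0.003]
contact_force: [0.7, -0.9, -0.7]
opening: 0.0001
grip_force: 0.0
```

```bash
python3 -c "
from h import *
go([.4874,.0067,.1456])"
```

```text
t 9.2 pos [0.4867 0.0077 0.1871] F [ 0.7 -0.9 -0.7] open 0.0001
row [0.001  0.0017 0.0692] [ 0.0001 -0.0011  0.0014]
```

>>> apply_moves --rows '[0.001,0.001,0.04,0,0,0,0.001,0.001,0.054,0,0,0,0.001,0.001,0.058,0,0,0,0.001,0.001,0.062,0,0,0,0.001,0.001,0.066,0,0,0,0.001,0.001,0.069,0,0,0,0.001,0.001,0.069,0,0,0,0.001,0.001,0.069,0,0,0]'

```text
t: 10.0
tool_pos: [0.4872, 0.0065, 0.145]
tool_rot: [-3.141, -0.039, -0.002]
contact_force: [1.0, -0.3, 0.4]
opening: -0.0002
grip_force: 0.3
```

Bolt 2 sank freely. I'll press it a little further, then retreat and measure the edges of cap 2.

>>> apply_moves --rows '[0,0,0.003,0,0,0,0,0,0.003,0,0,0,0,0,-0.05,0,0,0,0,0,-0.1,0,0,0,-0.035,0,-0.1,0,0,0,-0.035,0,-0.1,0,0,0]' --grip 1

```text
t: 10.6
tool_pos: [0.4652, 0.0061, 0.2052]
tool_rot: [-3.141, -0.039, -0.002]
contact_force: [-0.8, 0.3, -0.2]
opening: 0.0846
grip_force: 0.0
```

Run:
```python
from h import *
np.set_printoptions(precision=4,suppress=True)
go([.4665,.0062,.113])
for n in('top','scene'):
    im=cv2.imread(f'pics/{n}0.png'); W=np.load(n+'0.npy'); hsv=cv2.cvtColor(im,cv2.COLOR_BGR2HSV); H,S=hsv[...,0],hsv[...,1]
    for yc,xc in((.1015,.485),(.0065,.4875),(-.0885,.49)):
        m=(abs(W[...,1]-yc)<.012)&(abs(W[...,0]-xc)<.06)&(abs(W[...,2]-.065)<.004)&(H>8)&(H<32)&(S>110)
        x=W[m][:,0]; print(n,yc,np.percentile(x,[1,5,95,99]),m.sum())
        m=(abs(W[...,1]-yc)<.03)&(abs(W[...,0]-xc+.022)<.012)&(abs(W[...,2]-.065)<.004)&(H>8)&(H<32)&(S>110)
        print('   y',np.percentile(W[m][:,1],[1,99]))
```

```text
t 10.6 pos [0.4652 0.0061 0.2052] F [-0.8  0.3 -0.2] open 0.0846
row [ 0.002  -0.0001  0.1536] [-0.0003 -0.0007 -0.    ]
top 0.1015 [0.4528 0.4538 0.5228 0.5254] 105
   y [0.0789 0.1173]
top 0.0065 [0.4543 0.4548 0.5259 0.5272] 104
   y [-0.0138  0.022 ]
top -0.0885 [0.4562 0.4587 0.5267 0.5284] 112
   y [-0.1063 -0.0735]
scene 0.1015 [0.4506 0.4529 0.5189 0.5207] 83
   y [0.079  0.1223]
scene 0.0065 [0.4534 0.4556 0.5202 0.5235] 86
   y [-0.015   0.0293]
scene -0.0885 [0.4551 0.4572 0.5244 0.5279] 95
   y [-0.1095 -0.0674]
```

Cap 2 spans x 0.454–0.522, so its nose is at x≈0.466 and its hinge at ≈0.524. I'll pinch it there.

>>> apply_moves --rows '[0.0014,0,0.06,0,0,0,0.0014,0,0.11,0,0,0,0.0014,0,0.145,0,0,0,0.0014,0,0.16,0,0,0,0.0014,0,0.16,0,0,0]'

```text
t: 11.1
tool_pos: [0.4657, 0.0062, 0.1067]
tool_rot: [-3.14, -0.039, 0.006]
contact_force: [-0.1, 0.5, -0.2]
opening: 0.0851
grip_force: 0.0
```

>>> apply_moves --rows '[0,0,0,0,0,0,0,0,0,0,0,0,0,0,0,0,0,0,0,0,0,0,0,0,0,0,0,0,0,0,0,0,0,0,0,0,0,0,0,0,0,0,0,0,0,0,0,0]' --grip 0 --grip_force 30

```text
t: 11.9
tool_pos: [0.4677, 0.0063, 0.1101]
tool_rot: [-3.14, -0.038, -0.004]
contact_force: [-2.1, 2.4, 6.2]
opening: 0.0396
grip_force: 34.1
```

Run:
```python
from h import *
go([.466,.0062,.109]); p=ctrl.get_obs()['tool_pos']
x,z=p[0]-.524,p[2]-.059
for th in np.arange(.1,.96,.1).tolist()+[.95]:
    c,s=np.cos(th),np.sin(th); print(((x*c+z*s-x)/.6).round(3),0,(-(-x*s+z*c-z)/.6).round(3),0,(-th/(np.pi/2)).round(3),0)
```

```text
t 11.9 pos [0.4677 0.0063 0.1101] F [-2.1  2.4  6.2] open 0.0396
row [-0.0028  0.0001  0.0019] [-0.0009 -0.0015 -0.0004]Traceback (most recent call last):
  File "<stdin>", line 5, in <module>
AttributeError: 'float' object has no attribute 'round'
```

Run:
```python
x,z=-.057,.050
import numpy as np
for th in [.1,.2,.3,.4,.5,.6,.7,.8,.9,.95]:
    c,s=np.cos(th),np.sin(th); print(round((x*c+z*s-x)/.6,3),0,round(-(-x*s+z*c-z)/.6,3),0,round(-th/(np.pi/2),3),0,sep=', ')
```

```text
0.009, 0, -0.009, 0, -0.064, 0
0.018, 0, -0.017, 0, -0.127, 0
0.029, 0, -0.024, 0, -0.191, 0
0.04, 0, -0.03, 0, -0.255, 0
0.052, 0, -0.035, 0, -0.318, 0
0.064, 0, -0.039, 0, -0.382, 0
0.076, 0, -0.042, 0, -0.446, 0
0.089, 0, -0.043, 0, -0.509, 0
0.101, 0, -0.043, 0, -0.573, 0
0.108, 0, -0.042, 0, -0.605, 0
```

>>> apply_moves --rows '[0.0045,0,-0.0045,0,-0.032,0,0.009,0,-0.009,0,-0.064,0,0.0135,0,-0.013,0,-0.095,0,0.018,0,-0.017,0,-0.127,0,0.0235,0,-0.0205,0,-0.159,0,0.029,0,-0.024,0,-0.191,0,0.029,0,-0.024,0,-0.191,0]'

```text
t: 12.6
tool_pos: [0.4853, 0.0067, 0.1244]
tool_rot: [3.104, 0.038, -0.47]
contact_force: [-1.1, 2.4, 5.2]
opening: 0.0394
grip_force: 34.0
```

>>> apply_moves --rows '[0.0045,0,-0.0045,0,-0.032,0,0.009,0,-0.009,0,-0.064,0,0.0135,0,-0.013,0,-0.095,0,0.018,0,-0.017,0,-0.127,0,0.0235,0,-0.0205,0,-0.159,0,0.029,0,-0.024,0,-0.191,0,0.0345,0,-0.027,0,-0.223,0,0.04,0,-0.03,0,-0.255,0,0.046,0,-0.0325,0,-0.286,0,0.052,0,-0.035,0,-0.318,0,0.058,0,-0.037,0,-0.35,0,0.064,0,-0.039,0,-0.382,0,0.07,0,-0.0405,0,-0.414,0,0.07,0,-0.0405,0,-0.414,0,0.07,0,-0.0405,0,-0.414,0]'

```text
t: 14.1
tool_pos: [0.5325, 0.0079, 0.1353]
tool_rot: [2.785, 0.035, -1.431]
contact_force: [-0.5, 2.3, 5.8]
opening: 0.0392
grip_force: 34.0
```

Run:
```python
from h import *
o=ctrl.get_obs(); print(o['t'],Rn.from_rotvec(o['tool_rot']).as_matrix()[:,2],o['contact_force'],o['q'].round(2))
im,d,W=cloud('scene','s4.png')
cv2.imwrite('pics/s4c.png',cv2.resize(im[170:290,230:390],None,fx=5,fy=5,interpolation=cv2.INTER_CUBIC))
```

```text
14.1 [-0.81286551 -0.01951169 -0.58212451] [-0.46198683  2.34640506  5.78756789] [-0.09  0.48  1.56 -0.1   2.05  1.46]
```

View pics/s4c.png

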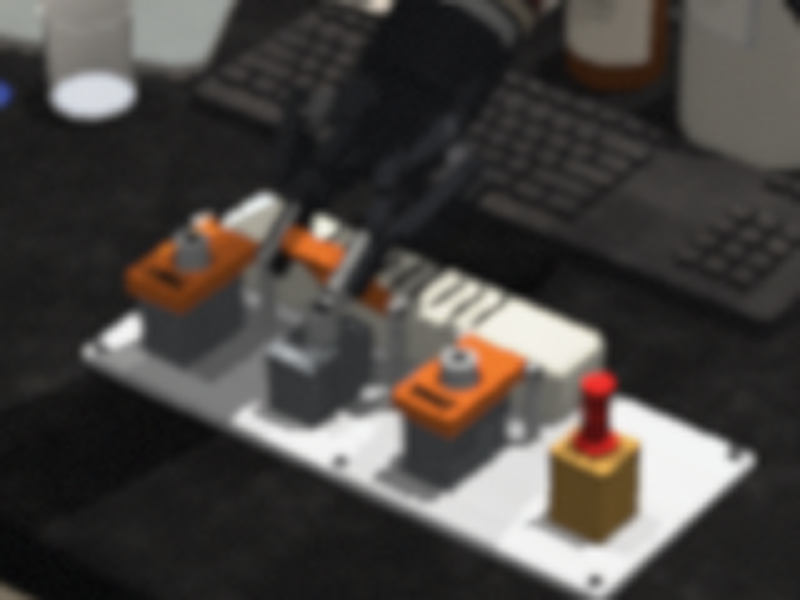

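The middle cap (crop (330,255)) is swung up about 0.95 rad between the fingers. The other two caps are shut and the pin is home.

```bash
python3 -c "
from h import *
print(ctrl.finish_job())"
```

```text
the job is handed in; nothing more can be done
None
```

I handed the job in with the lock pin fully home and the loose bolt found: it is the middle one, bolt 2. The gripper is holding its cap open at about 0.95 rad (54°), and the other two caps are shut; the judge returned no result.

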